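# Measure a coil with tester tweezers

### The job

The battery cover of the tweezer-shaped component tester on its black rest was left open: slide the cover fully shut, then pick the tester up by its two blue finger grips and squeeze it so that its two gold tips are as far apart as the two gold pads of the small black coil on the green board. Set the tips down gently, one on each pad, and finish while holding it there, squeezed steadily to that gap with both tips on the pads, without disturbing the other things on the bench.

Things in the scene. Friction and masses are not known exactly. Their poses are not given: they have to be found in the camera images.
- tester: Loose light-grey tweezer tester, 190 x 37 mm, 76 g, level in its rest, tips away from the robot. Origin: underside of its grey body (76 x 26 x 20 mm), front end, 30 mm above the bench at the start; x forward to the tips, y left, z up. Two sprung arms reach forward from the body and swing sideways. Bent-down gold tips end at x +110, z -24 mm. Mass centre near x +20 mm.
- grip (a point): Centre of the tester's two blue finger grips, midway between the arms and half-way up: x +56, z +10 mm in the tester's frame, 40 mm above the bench at the start. Grips: flat outer faces, 32 mm along x, 12 mm high, 31 mm apart over the outsides when untouched, 23 mm when the tips are 14 mm apart (faces then parallel). The tips end 54 mm ahead of this point and 34 mm below it.
- blade_left (a joint): Inward angle of the tester's left arm about its rear pivot, rad; the right arm always does the same. 0 = untouched: tips 28 mm apart, 31 mm over the grips; 0.060 = tips 14 mm apart, 23 mm over the grips, about 10 N on each grip; in proportion between and beyond (tip gap changes 1.75 mm per mm of grip width). Limit 0.115. It springs open when released.
- tip_left (a point): Lowest point of the tester's left gold tip (3 mm round end). A push of about 1 N or more on the tips can tilt the tester a little between the fingers.
- tip_right (a point): Lowest point of the tester's right gold tip (3 mm round end). A push of about 1 N or more on the tips can tilt the tester a little between the fingers.
- cover_rib (a point): Centre of the blue rib on the tester's battery cover; axes as the tester. Rib 8 mm along the tool, 16 mm across, 9 mm high to its top 4.5 mm above this point, standing on a flat cover 30 x 26 mm whose top is 4 mm below this point (52 mm above the bench). Can be pinched across its 16 mm or pushed; free space beside it above the cover.
- cover (a joint): How far the battery cover is open, m: 0 = fully shut, against its stop; limit 0.022; starts 0.014 to 0.022 open, standing out behind the tool's tail. Shuts by sliding forward, toward the tips. About 1.2 N of friction.
- rest: Black rest, fixed to the bench: 104 x 64 mm foot, up to 42 mm high. Origin on the bench below the tester's origin, same axes (yaw within 0.35 rad); foot spans x -88..+16, y -32..+32 mm. The tester's body lies in its open channel with about 1 mm of play each way, stopped from sliding forward or back; it comes out straight up.
- pad_left (a point): Centre of the left gold pad (8 x 8 mm) on the green board's upper face, 28.5 mm above the bench. x points away from the robot, y from the right to the left pad, z up (yaw within 0.35 rad). Pads 14 mm apart, centre to centre; between them the coil, a black block 9 mm along x, 6.6 mm wide, 3 mm high. Board edge nearest the robot: 11 mm before the pads.
- pad_right (a point): Centre of the right gold pad (8 x 8 mm), 14 mm to the right of the left one.
- vise: Blue and grey board holder, 75 x 118 x 31 mm, fixed to the bench, with the green board (90 x 62 mm) fixed in it. Origin at the centre of its underside, axes as the pads. Its jaws lie left and right of the board and end 31 mm above the bench.
- flux_syringe: Orange flux syringe, 118 x 22 x 15 mm, lying loose; bystander. Origin under its centre.
- battery_cell: Black flat battery, 85 x 44 x 5 mm, loose; bystander.
- spudger: Black flat nylon stick, 138 x 11 x 4 mm, loose; bystander.
- marker_pen: White and blue marker pen, 127 x 10 x 9 mm, loose; bystander.
Not all that is in view belongs to the job. Leave any purple or red look-alike of the rest alone.

How it is judged (in metres and radians):
On the way, in this order (a step that is already met when the one before it is completed fails the run):
1. the battery cover is fully shut (within 2 mm) (value of joint cover below 0.002 m), for 0.2 s.
2. the tester is lifted out of its rest in the fingers (contact force between tester and rest below 0.02 N and distance of grip from where it was at the start of the episode above 0.04 m and contact force between the fingers and tester above 1 N), for 0.2 s.
At the end, for the whole second after the job is handed in: Cover shut within 2 mm; each gold tip over its own pad, within 4 mm of the pad's centre sideways and less than 2 mm above it; tip gap 14 mm within 2.5 mm; the tester touches the board, is held squeezed in the fingers, stays still and touches nothing of its rest (value of joint cover below 0.002 m and ((horizontal distance between tip_left and pad_left below 0.004 m and z of tip_left in the frame of pad_left below 0.002 m and horizontal distance between tip_right and pad_right below 0.004 m and z of tip_right in the frame of pad_right below 0.002 m) or (horizontal distance between tip_left and pad_right below 0.004 m and z of tip_left in the frame of pad_right below 0.002 m and horizontal distance between tip_right and pad_left below 0.004 m and z of tip_right in the frame of pad_left below 0.002 m)) and distance between tip_left and tip_right between 0.0115 and 0.0165 m and contact force between tester and vise above 0.1 N and contact force between the fingers and tester above 2 N and contact force between tester and rest below 0.02 N and linear speed of tester below 0.01 m/s); the arm keeps its last pose, push and grip.
It fails at once if the tester pressed on the board or its holder with more than 12 N (contact force between tester and vise above 12 N).
It fails at once if the flux syringe moved by more than 15 mm (distance of flux_syringe from where it was at the start of the episode above 0.015 m).
It fails at once if the battery cell moved by more than 15 mm (distance of battery_cell from where it was at the start of the episode above 0.015 m).
It fails at once if the spudger moved by more than 15 mm (distance of spudger from where it was at the start of the episode above 0.015 m).
It fails at once if the marker pen moved by more than 15 mm (distance of marker_pen from where it was at the start of the episode above 0.015 m).
It also fails if it takes over 48 s, if anything falls off the work surface, if the arm or the gripper's body presses on something with over 40 N, if the wrist force passes 120 N, or if a joint passes its speed limit or range.

### The arm

A 6-joint arm with a two-finger parallel gripper is mounted at the origin on a cart in front of the work surface, level with it; the furniture and walls round the work are solid. World frame = base frame: x ahead of the robot, y to its left, z up, the work surface at z = 0. Lengths are in m, angles in degrees, forces in N, time in s.
With the tool pointing down it reaches from about 0.25 to 0.725 m from the base axis. Payload 9.7 kg.
Tool frame: the origin (TCP) lies at the very end of the fingers, on their centre line; the grasp point (between the pads) lies 19 mm behind it; z points along the fingers, y is the line along which they close (so a half turn about z gives the same grasp; the last joint's range is limited). The gripper opens to 85 mm and grips with 20 to 120 N. Pads are 22 mm wide; open, the fingers measure 114 mm over their backs; the gripper's body (76 mm by 85 mm) begins 54 mm behind the grasp point. The pads swing forward as they close: fully open they stand 13 mm farther back than shut.
Start: joints at [-76.604, 4.979, 10.078, 95.1, 0, 90], TCP at [0.127, -0.535, 0.231] pointing down, gripper open.
Joint ranges: [-179.16, 179.16], [-48.56, 103.87], [-65.8, 70.77], [-126.05, 130.52], [-82.76, 87.17], [-180, 180]. Speed limits (degrees/s): [127.2, 127.2, 147.25, 180, 180, 180].

### API

Orientations are given as [roll, pitch, yaw] about the fixed x, y, z axes, in that order (R = Rz(yaw) Ry(pitch) Rx(roll)).
In Python, from workcell import bot, viewer, finder gives the robot as it stands. The module is installed in compiled form; this text tells all that it offers.
- The arm moves only by the shell command python3 -m inch 'ROWS' [FORCE]. ROWS is JSON, a list that holds one entry, the list of rows, each a list of 7 numbers: the opening in per cent of the stroke, from 0 (shut) to 100 (fully open), then the shift along the tool's x, y, z in mm, then the turn, a rotation vector about the tool's x, y, z in degrees. In form: [[[grip, tx, ty, tz, ax, ay, az], ...]]. A call has 1 to 8 rows; each row shifts and turns the commanded pose from where the row before left it, along the tool's axes as they then stand; what a row does not reach is not made up. A row lasts 1/8 s, in which the tool goes at most 62.5 mm and 10.7 degrees, less where a joint would pass 70% of its speed; a pose out of reach is approached as far as the arm can. A call with a gripper value outside its range is refused whole. The fingers move at their own pace and stop on an object; FORCE is the grip in N (left out, the last holds). Time passes only in rows, so rows that do not move let the fingers close. It gives the time, the measured TCP pose, the force, the opening and the grip force at its end, in the units of the state.
- bot.get_obs(): the state, without advancing time (a new reading comes with each control period).
- viewer.camera(name): name is "side" or "top" or "wrist"; returns a dict with "pixels" (400x640x3 uint8, red, green, blue), "vfov" (degrees; the focal length in pixels is half the picture's height over the tangent of half this angle, whatever the lens; pixels are square), "cx", "cy" (the principal point, pixels), "R" (3x3) and "t" (3): a world point X has camera coordinates R X + t. Camera axes: x right, y down, z forward; pixel columns grow to the right and rows downward; lengths in m; the calibration is good to about 2 mm. A picture is of the moment at which its call begins. There is no depth.
- bot.job_done(): hands the job in; it is judged then, once.
Trained networks look in the newest picture that a camera, given by its name, has taken for a name from the list of things; names that differ only in an ending like _2 or _b are one class to them, and where a whole thing is asked for, a point or a joint stands for the part that bears it (a point fixed in the world has none). Each returns a list of dicts, best first, with "conf" (0 to 1); they miss things now and then, are a little off and sometimes report something else, mostly with a low value. They report only what shows in the picture. A call takes as long as a camera call. They do not tell look-alikes from the thing itself.
- finder.outline_of(camera, thing): "pixels" (400x640 bool, what is visible of it) and "extent" ([centre column, centre row, width, height] in pixels, round what is visible of it).
- finder.mark_of(camera, thing): "position" ([column, row] in pixels: a listed point, or the origin of a listed thing).
The state is a dict: "time": time; "q": joint angles; "qd": joint speeds; "joint_efforts": joint torques, N m; "ee_pos": TCP position; "tcp_rot": TCP orientation; "wrist_force": force on the tool from outside, world axes, zero at the start; "torque": the same for the moment, N m; "opening": finger opening in m; "grasp_force": force on a finger pad.
Only numpy, scipy, OpenCV 4.12 (cv2) and the standard library are available. Lean on these libraries where they do the work, as an engineer would, in place of code of your own. Each camera call takes 0.05 s, during which the arm holds its last target. There are 200 camera calls.

## Working session

There is one attempt and no reset: what is moved stays moved. The work goes in short steps, Python scripts to look and compute and a shell command to move; the robot and the scene stay as the last step left them, time stands still between calls to the robot, and variables do not carry over. Pictures are saved under pics/ and viewed, at most 10 in all, crops included, and the job is handed in when it is done.

```bash
mkdir -p pics
cat > h.py <<'E'
import numpy as np, cv2
from workcell import bot, viewer, finder
def cam(n):
    c=viewer.camera(n); c['f']=200/np.tan(np.radians(c['vfov'])/2); c['R']=np.array(c['R']); c['t']=np.array(c['t']); return c
def save(c,fn,box=None,k=1):
    im=c['pixels'][:,:,::-1]
    if box: im=im[box[1]:box[3],box[0]:box[2]]
    cv2.imwrite('pics/'+fn,cv2.resize(im,None,fx=k,fy=k,interpolation=cv2.INTER_CUBIC))
def atz(c,p,z):
    d=c['R'].T@np.array([(p[0]-c['cx'])/c['f'],(p[1]-c['cy'])/c['f'],1]); o=-c['R'].T@c['t']
    return o+d*(z-o[2])/d[2]
def proj(c,X):
    q=c['R']@np.array(X)+c['t']; return q[:2]/q[2]*c['f']+[c['cx'],c['cy']]
def tri(cs,ps):
    A=[];b=[]
    for c,p in zip(cs,ps):
        d=c['R'].T@np.array([(p[0]-c['cx'])/c['f'],(p[1]-c['cy'])/c['f'],1]);d/=np.linalg.norm(d);o=-c['R'].T@c['t']
        P=np.eye(3)-np.outer(d,d);A.append(P);b.append(P@o)
    return np.linalg.solve(sum(A),sum(b))
E
python3 - <<'E'
from h import *
np.set_printoptions(precision=4,suppress=True)
ims=[]
Z=dict(tester=.03,grip=.04,tip_left=.006,tip_right=.006,cover_rib=.056,rest=0,pad_left=.0285,pad_right=.0285,vise=0,flux_syringe=0,battery_cell=0,spudger=0,marker_pen=0)
for n in ['top','side','wrist']:
    c=cam(n); save(c,n+'0.png'); print(n,'campos',-c['R'].T@c['t'],c['R'][2])
    for t in Z:
        for r in finder.mark_of(n,t)[:2]: print(t,round(r['conf'],2),np.array(r['position']).round(1),atz(c,r['position'],Z[t]))
o=bot.get_obs();print(o)
E
```

```text
top campos [ 0.4894 -0.1178  1.2737] [ 0.055  -0.0035 -0.9985]
tester 0.83 [313.2 192.7] [ 0.5864 -0.1094  0.03  ]
grip 0.64 [298.5 164.7] [ 0.6745 -0.061   0.04  ]
grip 0.57 [308.2 182.8] [ 0.617 -0.093  0.04 ]
tip_left 0.63 [296.7 165.7] [ 0.6762 -0.0536  0.006 ]
tip_right 0.47 [309.6 164.6] [ 0.6806 -0.0959  0.006 ]
cover_rib 0.65 [320.2 219.4] [ 0.5009 -0.1329  0.056 ]
rest 0.95 [313.7 190.8] [ 0.595  -0.1108  0.    ]
rest 0.93 [457.8 192.3] [ 0.5978 -0.5853  0.    ]
pad_left 0.94 [204.6 184.9] [0.6059 0.2399 0.0285]
pad_right 0.86 [207.7 186.2] [0.6019 0.2298 0.0285]
pad_right 0.32 [315.4 219.9] [ 0.4993 -0.1179  0.0285]
vise 0.68 [212.3 179.9] [0.6255 0.2233 0.    ]
flux_syringe 0.47 [278.3 239.3] [0.4343 0.0022 0.    ]
battery_cell 0.65 [275.4 168.1] [0.668  0.0167 0.    ]
spudger 0.69 [168.6 228. ] [0.4654 0.361  0.    ]
marker_pen 0.47 [310.1 162.3] [ 0.6892 -0.0973  0.    ]
marker_pen 0.41 [376.4 228.8] [ 0.4736 -0.318   0.    ]
side campos [0.1116 1.0421 0.6938] [ 0.3205 -0.8343 -0.4485]
tester 0.75 [318.2 211.3] [ 0.5672 -0.1012  0.03  ]
tester 0.49 [253.4 273.7] [0.605  
[... 547 characters left out ...]
l 0.26 [290.1 316.8] [0.4621 0.3604 0.    ]
spudger 0.55 [290.1 316.1] [0.4631 0.3583 0.    ]
marker_pen 0.39 [366. 198.] [ 0.4571 -0.3058  0.    ]
wrist campos [ 0.2091 -0.5169  0.3738] [-0.32   -0.0767 -0.9443]
{'time': 2.1, 'q': array([-76.6035,   4.9784,  10.0775,  95.0987,   0.0005,  90.0023]), 'qd': array([ 0.0055,  0.0427, -0.0596,  0.001 , -0.0385, -0.0377]), 'joint_efforts': array([ -0.0006, -52.0097,  46.4856,   0.0018,  -0.0001,   0.    ]), 'ee_pos': array([ 0.1274, -0.535 ,  0.2313]), 'tcp_rot': array([179.9995,  -0.0005,  13.3942]), 'wrist_force': array([ 0.9011, -0.2764, -0.1594]), 'torque': array([-0.0049, -0.0036, -0.033 ]), 'grasp_force': 0.0, 'opening': 0.08563281709318277}
```

Run:
```python
import cv2
im=cv2.imread('pics/top0.png')[130:270,150:490]
cv2.imwrite('pics/top0c.png',cv2.resize(im,None,fx=2.35,fy=2.35,interpolation=cv2.INTER_CUBIC))
im=cv2.imread('pics/top0.png')[145:250,240:380]
cv2.imwrite('pics/top0d.png',cv2.resize(im,None,fx=5.5,fy=5.5,interpolation=cv2.INTER_CUBIC))
```

```text
(no output)
```

View pics/top0c.png

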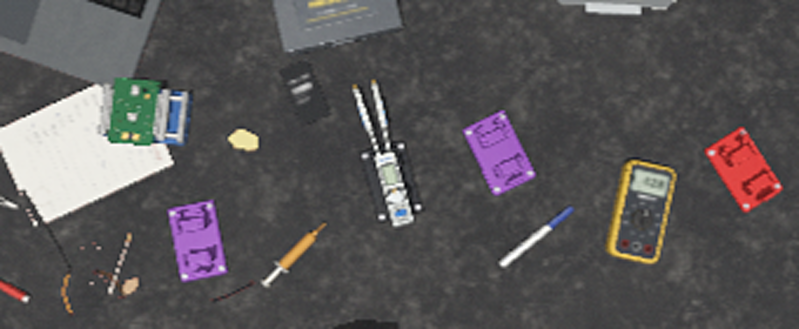

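View pics/top0d.png

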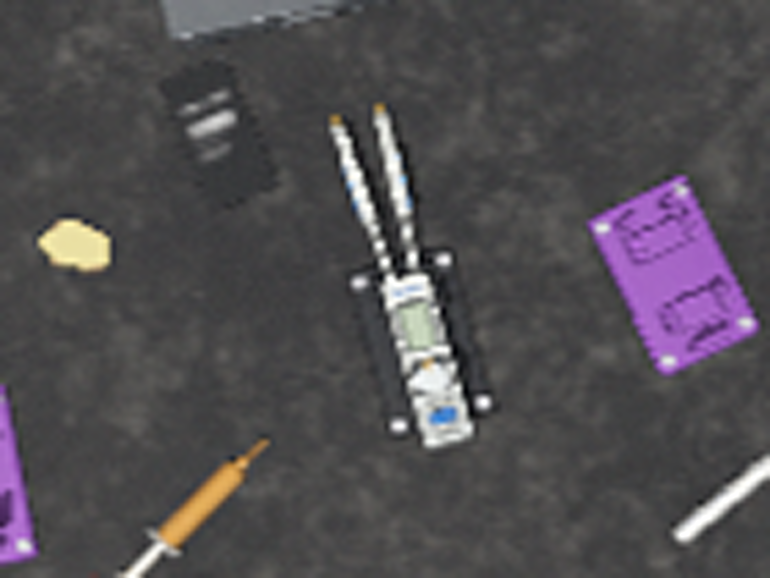

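Candidates for the rest: black one with the tester (top px 316,207), purple (363,195) and (234,232), red (467,213). I choose the black one; the crop confirms the tester in it, blue rib at (320,220), tips at (301,167)/(309,164), yaw ≈ 15.7°.

Run:
```python
from h import *
np.set_printoptions(precision=4,suppress=True)
c=cam('top')
rib=atz(c,(320.5,220.5),.0605); tl=atz(c,(300.9,166.8),.008);tr=atz(c,(309.1,164.3),.008);tm=(tl+tr)/2
print(rib,tl,tr,np.linalg.norm(tl-tr)); 
sc=[atz(c,(240+u/5.5,145+v/5.5),.042) for u,v in [(359,283),(444,260),(399,426),(484,402)]]
d=sc[0]+sc[1]-sc[2]-sc[3]; print('yaw rest',np.degrees(np.arctan2(d[1],d[0])), sum(sc)/4)
d=tm-rib; print('yaw',np.degrees(np.arctan2(d[1],d[0])),np.hypot(*d[:2]))
```

```text
[ 0.4974 -0.1338  0.0605] [ 0.6726 -0.0676  0.008 ] [ 0.6812 -0.0943  0.008 ] 0.028113816521053603
yaw rest 16.588451241109873 [ 0.5392 -0.1212  0.042 ]
yaw 16.424894322782293 0.18712094982448077
```

```bash
python3 -m inch '[[[0,0,0,0,0,0,-3.1],[0,44,-28,3,0,0,0],[0,44,-28,3,0,0,0],[0,44,-28,3,0,0,0],[0,44,-28,3,0,0,0],[0,44,-28,3,0,0,0],[0,44,-28,3,0,0,0],[0,44,-28,3,0,0,0]]]' 20; python3 -m inch '[[[0,44,-28,3,0,0,0],[0,44,-28,3,0,0,0],[0,44,-28,3,0,0,0],[0,0,0,0,0,0,0],[0,0,0,0,0,0,0]]]'
python3 - <<'E'
from h import *
np.set_printoptions(precision=4,suppress=True)
c=cam('wrist'); save(c,'w1.png'); o=bot.get_obs(); print(o['ee_pos'],o['tcp_rot'],o['opening'],o['time'],o['wrist_force'])
for t,z in dict(cover_rib=.056,grip=.04,tester=.03,tip_left=.006,tip_right=.006).items():
    for r in finder.mark_of('wrist',t)[:1]: print(t,round(r['conf'],2),np.array(r['position']).round(1),atz(c,r['position'],z))
print('tcp px',proj(c,o['ee_pos']))
E
```

```text
time: 3.15
ee_pos: [0.368, -0.2582, 0.2104]
tcp_rot: [180.0, -0.0, 16.5]
wrist_force: [0.9, -0.1, -0.1]
opening: 0.0
grasp_force: 0.0
time: 3.78
ee_pos: [0.4697, -0.1416, 0.2013]
tcp_rot: [180.0, 0.0, 16.5]
wrist_force: [0.2, 0.0, -0.2]
opening: -0.0002
grasp_force: 0.0
[ 0.4694 -0.1421  0.2014] [179.9918   0.0109  16.4755] -0.00013842955253661054 3.825 [0.1383 0.4571 0.302 ]
cover_rib 0.72 [317.6 161.8] [ 0.4921 -0.1367  0.056 ]
tester 0.61 [319.   68.1] [ 0.5755 -0.1134  0.03  ]
tcp px [315.669  259.3242]
```

View pics/w1.png

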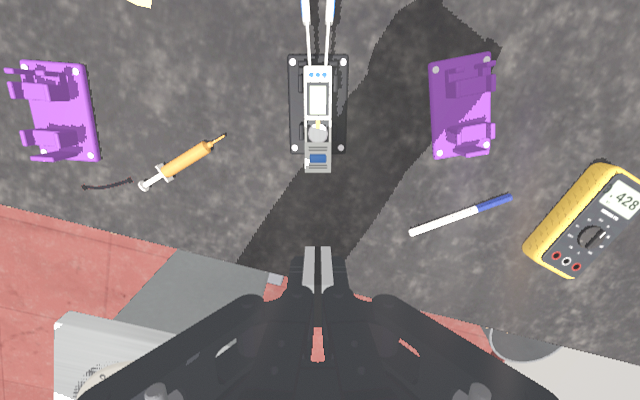

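Wrist view: blue rib at (318,158), tester axis vertical at column ~318, aligned with the closed fingers (318,250). Descending behind the rib.

```bash
python3 -m inch '[[[0,-3,0.5,40,0,0,0],[0,0,0,45,0,0,0],[0,0,0,40,0,0,0],[0,0,0,15,0,0,0],[0,0,0,6,0,0,0],[0,0,0,0,0,0,0]]]'
python3 - <<'E'
from h import *
np.set_printoptions(precision=4,suppress=True)
c=cam('wrist'); save(c,'w2.png',(220,130,420,280),4); o=bot.get_obs(); print(o['ee_pos'],o['wrist_force'])
print('tcp px',proj(c,o['ee_pos']))
E
```

```text
time: 4.82
ee_pos: [0.4676, -0.1432, 0.0564]
tcp_rot: [180.0, -0.1, 16.5]
wrist_force: [0.2, 0.4, 0.8]
opening: 0.0004
grasp_force: 0.0
[ 0.4678 -0.1433  0.0567] [0.3978 0.1934 0.8227]
tcp px [315.1285 258.6602]
```

View pics/w2.png

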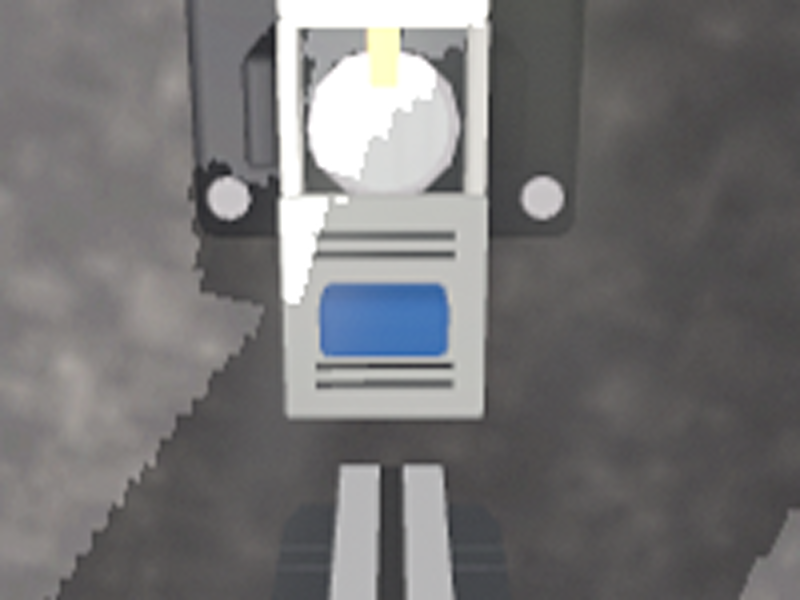

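Rib rear face is ~13.5 mm ahead of the finger edge, fingers 0.7 mm too far right. Pushing.

```bash
python3 -m inch '[[[0,4,-0.7,1.5,0,0,0],[0,5,0,0,0,0,0],[0,4,0,0,0,0,0],[0,4,0,0,0,0,0],[0,4,0,0,0,0,0],[0,4,0,0,0,0,0],[0,0,0,0,0,0,0]]]';  python3 -m inch '[[[0,2,0,0,0,0,0],[0,2,0,0,0,0,0],[0,0,0,0,0,0,0]]]'
```

```text
time: 5.75
ee_pos: [0.4911, -0.1351, 0.0537]
tcp_rot: [-180.0, -0.0, 16.5]
wrist_force: [-0.2, 0.0, -0.4]
opening: 0.0002
grasp_force: 0.0
time: 6.12
ee_pos: [0.4944, -0.1341, 0.0537]
tcp_rot: [-180.0, 0.0, 16.5]
wrist_force: [-2.9, -0.5, -0.2]
opening: 0.0
grasp_force: 1.3
```

```bash
python3 -m inch '[[[0,2,0,0,0,0,0],[0,2,0,0,0,0,0],[0,2,0,0,0,0,0],[0,0,0,0,0,0,0]]]';  python3 -m inch '[[[0,2,0,0,0,0,0],[0,1,0,0,0,0,0],[0,0,0,0,0,0,0]]]'
python3 - <<'E'
from h import *
c=cam('wrist'); save(c,'w3.png',(220,130,420,280),4)
E
```

```text
time: 6.62
ee_pos: [0.4953, -0.1334, 0.0525]
tcp_rot: [-180.0, 0.6, 16.4]
wrist_force: [-26.6, -8.8, 7.8]
opening: 0.0002
grasp_force: 12.5
time: 7.0
ee_pos: [0.4956, -0.1332, 0.0519]
tcp_rot: [-179.9, 1.0, 16.3]
wrist_force: [-38.5, -12.1, 10.9]
opening: -0.0
grasp_force: 18.3
```

View pics/w3.png

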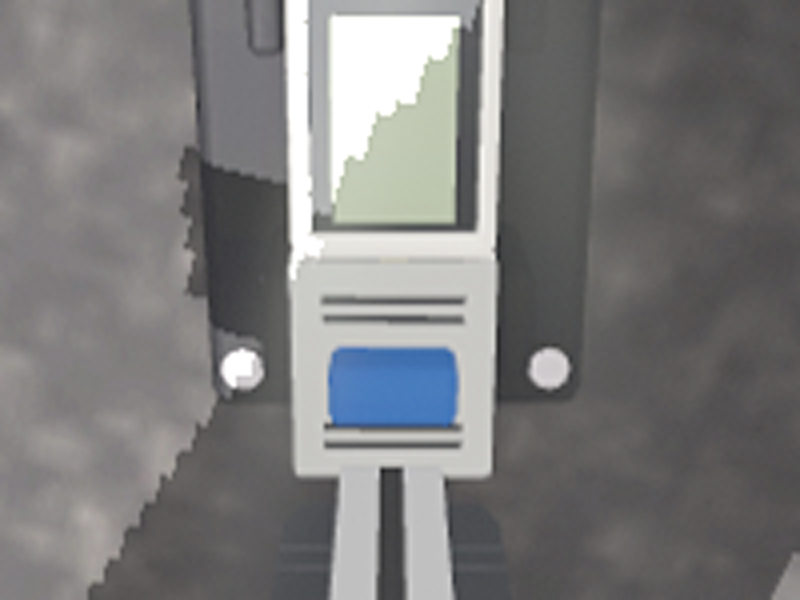

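```bash
python3 -m inch '[[[0,-6,0,-3,0,0,0],[0,-4,0,-25,0,0,0],[0,0,0,-30,0,0,0],[0,0,0,0,0,0,0]]]'
python3 - <<'E'
from h import *
np.set_printoptions(precision=4,suppress=True)
c=cam('wrist'); save(c,'w4.png',(200,20,440,260),2.5)
m=finder.outline_of('wrist','cover_rib')
print(bot.get_obs()['ee_pos'])
im=cv2.cvtColor(c['pixels'],cv2.COLOR_RGB2HSV); b=(cv2.inRange(im,(100,150,60),(125,255,255))>0); b[:, :290]=0; b[:,345:]=0; b[:140]=0
v,u=np.nonzero(b); print(len(u),u.mean(),v.mean(),v.min(),v.max(),u.min(),u.max(), atz(c,(u.mean(),v.mean()),.0605))
print([ (round(r['conf'],2),r['position'],atz(c,r['position'],.056)) for r in finder.mark_of('wrist','cover_rib')[:1]])
print([ (round(r['conf'],2),r['position'],atz(c,r['position'],.03)) for r in finder.mark_of('wrist','tester')[:1]])
E
```

```text
time: 7.55
ee_pos: [0.4953, -0.1346, 0.1143]
tcp_rot: [179.9, -0.3, 16.5]
wrist_force: [0.0, 0.1, -1.1]
opening: 0.0003
grasp_force: 0.0
[ 0.4941 -0.1343  0.1117]
119 320.92436974789916 190.03361344537817 184 195 309 326 [ 0.5181 -0.132   0.0605]
[(0.64, [315.6, 190.0], array([ 0.5158, -0.1288,  0.056 ]))]
[(0.96, [318.6, 97.3], array([ 0.576 , -0.1133,  0.03  ]))]
```

View pics/w4.png

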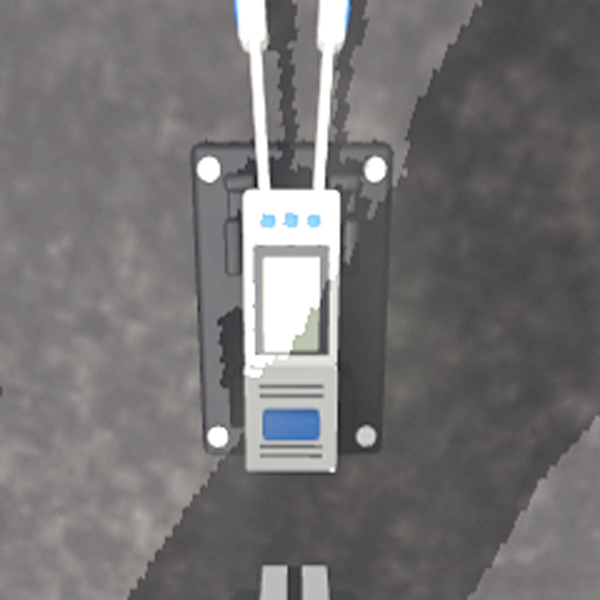

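Cover is flush with the body (rib at crop 291,424), stopped hard. Now to the grips.

```bash
python3 -m inch '[[[55,40,0,-5,0,0,0],[55,50,0,0,0,0,0],[55,48,0,0,0,0,0],[55,0,0,0,0,0,0],[55,0,0,0,0,0,0]]]'
python3 - <<'E'
from h import *
np.set_printoptions(precision=4,suppress=True)
c=cam('wrist'); save(c,'w5.png',(170,0,470,330),1.8); o=bot.get_obs(); print(o['ee_pos'],o['opening'])
for t,z in dict(grip=.04,tester=.03,tip_left=.006,tip_right=.006).items():
    for r in finder.mark_of('wrist',t)[:2]: print(t,round(r['conf'],2),np.array(r['position']).round(1),atz(c,r['position'],z))
R=cv2.Rodrigues; print('tcp@z', proj(c,[*o['ee_pos'][:2],.04]))
E
```

```text
time: 8.38
ee_pos: [0.6254, -0.095, 0.1156]
tcp_rot: [-180.0, 0.1, 16.5]
wrist_force: [-0.2, -0.5, 0.4]
opening: 0.0467
grasp_force: 0.0
[ 0.6252 -0.0953  0.1162] 0.04684172218210468
grip 0.76 [319.8 202.5] [ 0.6314 -0.0966  0.04  ]
grip 0.53 [316.9 244.5] [ 0.5956 -0.1048  0.04  ]
tester 0.59 [321.  258.9] [ 0.5781 -0.1137  0.03  ]
tip_left 0.68 [302.9 133. ] [ 0.6748 -0.0692  0.006 ]
tip_left 0.37 [318.9 201.5] [ 0.6205 -0.0993  0.006 ]
tip_right 0.84 [336.  132.6] [ 0.6829 -0.0955  0.006 ]
tip_right 0.21 [219.4 116.7] [ 0.668  -0.0001  0.006 ]
tcp@z [315.9802 209.1551]
```

View pics/w5.png

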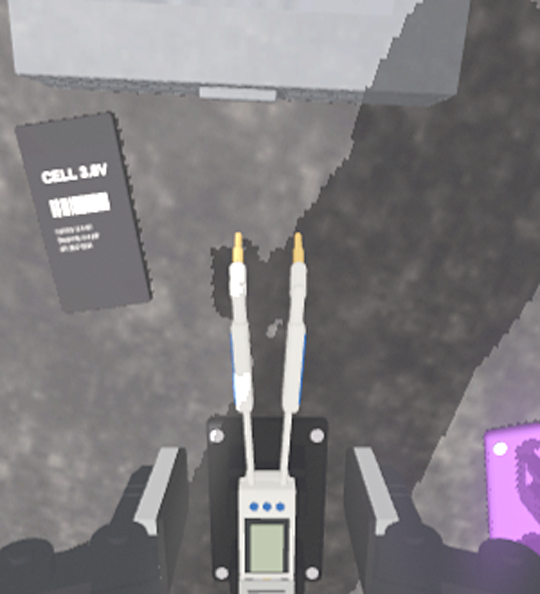

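```bash
python3 -m inch '[[[55,2.5,0.8,30,0,0,0],[55,0,0,35,0,0,0],[55,0,0,22,0,0,0],[55,0,0,9,0,0,0],[40,0,0,0,0,0,0],[40,0,0,0,0,0,0],[36,0,0,0,0,0,0]]]';python3 -m inch '[[[34,0,0,0,0,0,0],[32,0,0,0,0,0,0],[30,0,0,0,0,0,0],[28,0,0,0,0,0,0],[27,0,0,0,0,0,0],[27,0,0,0,0,0,0]]]'
python3 - <<'E'
from h import *
np.set_printoptions(precision=4,suppress=True)
c=cam('wrist'); save(c,'w6.png',(220,80,420,280),3); o=bot.get_obs(); print(o['ee_pos'],o['opening'],o['grasp_force'],o['wrist_force'])
E
```

```text
time: 9.5
ee_pos: [0.6294, -0.0953, 0.0221]
tcp_rot: [180.0, -0.1, 16.5]
wrist_force: [0.3, 0.0, 1.2]
opening: 0.0308
grasp_force: 0.9
time: 10.25
ee_pos: [0.6296, -0.0951, 0.0222]
tcp_rot: [180.0, -0.1, 16.5]
wrist_force: [-0.5, 1.3, 7.9]
opening: 0.0236
grasp_force: 11.4
[ 0.6296 -0.0951  0.0222] 0.022929082095563734 11.358498483896255 [0.5517 1.3409 7.3039]
```

View pics/w6.png

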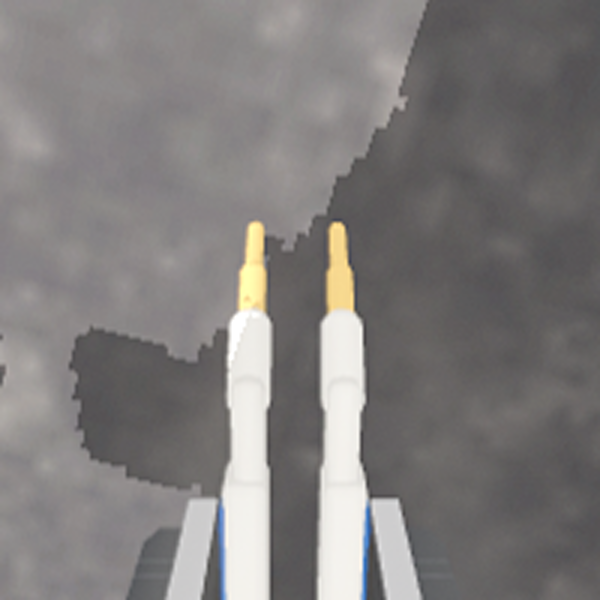

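Grips held (blue faces against pads at crop columns 222/368), tips ≈ parallel. Lift.

```bash
python3 -m inch '[[[27,0,0,-3,0,0,0],[27,0,0,-8,0,0,0],[27,0,0,-15,0,0,0],[27,0,0,-20,0,0,0],[27,0,0,-25,0,0,0],[27,0,0,-20,0,0,0],[27,0,0,0,0,0,0],[27,0,0,0,0,0,0]]]'
python3 - <<'E'
from h import *
np.set_printoptions(precision=4,suppress=True)
o=bot.get_obs(); print(o['ee_pos'],o['tcp_rot'],o['opening'],o['grasp_force'],o['wrist_force'])
c=cam('top');cs=cam('side');cw=cam('wrist'); save(cw,'w7.png',(220,80,420,280),3); save(cs,'s7.png',(200,130,400,330),3)
for n,cc in (('wrist',cw),('top',c),('side',cs)):
  for t in ('tip_left','tip_right','pad_left','pad_right'):
    for r in finder.mark_of(n,t)[:1]: print(n,t,round(r['conf'],2),np.array(r['position']).round(1),atz(cc,r['position'],.0285 if 'pad' in t else o['ee_pos'][2]-.0165))
E
```

```text
time: 11.3
ee_pos: [0.6286, -0.0952, 0.1115]
tcp_rot: [-180.0, 0.0, 16.5]
wrist_force: [0.6, 0.5, -1.2]
opening: 0.0234
grasp_force: 10.3
[ 0.6286 -0.0952  0.1115] [-179.9934    0.013    16.496 ] 0.023367951642705113 10.315158069133759 [ 0.6073  0.4549 -1.1523]
wrist tip_left 0.75 [304.7 155.9] [ 0.6779 -0.0747  0.095 ]
wrist tip_right 0.75 [330.9 155.7] [ 0.682  -0.0882  0.095 ]
top pad_left 0.91 [205.7 187.8] [0.5966 0.2361 0.0285]
top pad_right 0.59 [207.1 186.4] [0.6012 0.2317 0.0285]
side tip_left 0.48 [284.5 195. ] [ 0.6672 -0.0588  0.095 ]
side pad_left 0.67 [264.5 265.3] [0.5959 0.2297 0.0285]
side pad_right 0.74 [263.1 261.9] [0.6069 0.2168 0.0285]
```

View pics/s7.png

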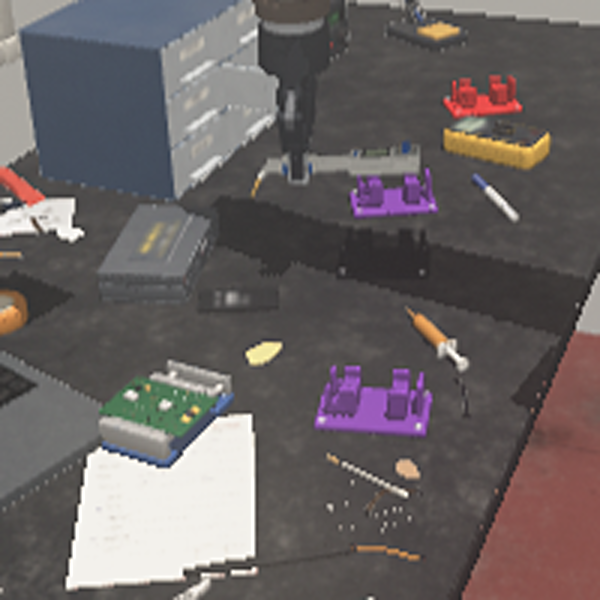

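```bash
python3 -m inch '[[[27,0,-12,0,0,0,0],[27,0,-25,0,0,0,0],[27,0,-33,0,0,0,0],[27,0,-33,0,0,0,0],[27,1,-33,0,0,0,0],[27,1,-33,0,0,0,0],[27,1,-33,0,0,0,0],[27,0,-33,0,0,0,0]]]'; python3 -m inch '[[[27,0,-33,0,0,0,0],[27,0,-25,0,0,0,0],[27,0,-18,0,0,0,0],[27,0,-10,0,0,0,0],[27,0,0,0,0,0,0],[27,0,0,0,0,0,0]]]';  python3 - <<'E'
from h import *
np.set_printoptions(precision=4,suppress=True)
o=bot.get_obs(); print(o['ee_pos'],o['opening'],o['grasp_force'],o['wrist_force'])
cw=cam('wrist'); save(cw,'w8.png',(170,20,470,280),2.6)
for n,cc in (('wrist',cw),):
  for t in ('tip_left','tip_right','pad_left','pad_right','vise'):
    for r in finder.mark_of(n,t)[:2]: print(n,t,round(r['conf'],2),np.array(r['position']).round(1),atz(cc,r['position'],.0285 if 'pad' in t else 0 if t=='vise' else o['ee_pos'][2]-.0165))
E
```

```text
time: 13.05
ee_pos: [0.5635, 0.1334, 0.112]
tcp_rot: [-180.0, -0.0, 16.6]
wrist_force: [0.2, -0.5, -0.8]
opening: 0.0234
grasp_force: 10.3
time: 13.8
ee_pos: [0.5474, 0.1898, 0.1121]
tcp_rot: [-179.0, 0.0, 18.7]
wrist_force: [-0.6, 0.3, -0.3]
opening: 0.0234
grasp_force: 10.3
[0.5474 0.1898 0.1121] 0.023403793585555294 10.32674789428711 [-0.602   0.3035 -0.2827]
wrist tip_left 0.76 [304.8 157. ] [0.5954 0.2122 0.0956]
wrist tip_right 0.87 [334.  156.7] [0.6007 0.1973 0.0956]
wrist pad_left 0.79 [268.9 125. ] [0.596  0.2445 0.0285]
wrist pad_left 0.21 [574.6 137.3] [0.6604 0.0272 0.0285]
wrist pad_right 0.94 [287.  130.2] [0.5967 0.2306 0.0285]
wrist vise 0.87 [314.1  92.8] [0.6281 0.2206 0.    ]
```

View pics/w8.png

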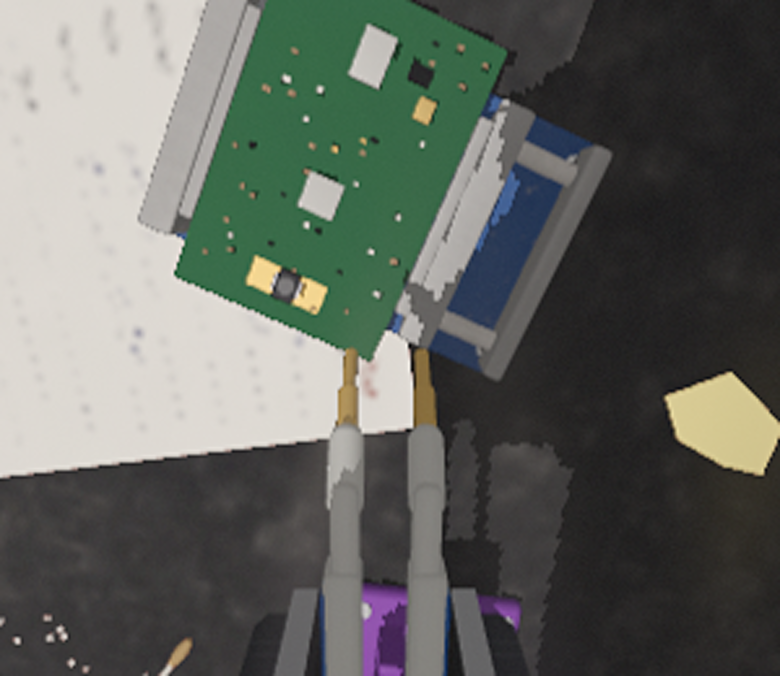

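The last joint is at its range end (yaw slipped to 18.7°), and the board needs yaw ≈ 0. Swapped tips are allowed, so I'll turn the tester round (yaw ≈ 180°). Pads seen at crop (265,272) and (312,293). Measuring the pad pose now.

```bash
cat >> h.py <<'E'
def gold(c,box):
    h=cv2.cvtColor(c['pixels'],cv2.COLOR_RGB2HSV); m=cv2.inRange(h,(12,70,110),(32,255,255)); k=np.zeros_like(m); k[box[1]:box[3],box[0]:box[2]]=m[box[1]:box[3],box[0]:box[2]]
    n,l,s,ce=cv2.connectedComponentsWithStats(k); i=np.argsort(-s[1:,4])[:2]+1; return [(s[j,4],ce[j]) for j in i]
E
python3 - <<'E'
from h import *
np.set_printoptions(precision=4,suppress=True)
o=bot.get_obs(); print(o['q'],o['ee_pos'],o['tcp_rot'])
cw=cam('wrist')
g=gold(cw,(255,110,305,145)); P=[atz(cw,p,.0285) for _,p in g]; print(g,P,np.linalg.norm(P[0]-P[1]))
E=[atz(cw,(170+u/2.6,20+v/2.6),.0285) for u,v in [(178,273),(370,359),(508,48)]]
d=E[2]-E[1]; e=E[0]-E[1]; print('edge yaw',np.degrees(np.arctan2(d[1],d[0])),np.degrees(np.arctan2(-e[0],e[1])))
d=P[0]-P[1]; print('pad yaw',np.degrees(np.arctan2(-d[0],d[1])))
Ro=cw['R']; print('cam campos',-Ro.T@cw['t'])
E
```

```text
[ 18.6597   8.2825   0.5082  82.2349   1.0311 179.9445] [0.5473 0.1902 0.1121] [-178.9689    0.0082   18.7152]
[(np.int32(121), array([270.9587, 124.9339])), (np.int32(114), array([289.6404, 133.3947]))] [array([0.5964, 0.2435, 0.0285]), array([0.5949, 0.2285, 0.0285])] 0.015033423254422836
edge yaw -5.280425075932164 -5.513295285593928
pad yaw -5.446566860610329
cam campos [0.6276 0.2135 0.2545]
```

```bash
python3 -m inch '[[[27,0,0,-5,0,0,-5],[27,0,0,0,0,0,-10.4],[27,0,0,0,0,0,-10.4],[27,0,0,0,0,0,-10.4],[27,0,0,0,0,0,-10.4],[27,0,0,0,0,0,-10.4],[27,0,0,0,0,0,-10.4],[27,0,0,0,0,0,-10.4]]]'; python3 -m inch '[[[27,0,0,0,0,0,-10.4],[27,0,0,0,0,0,-10.4],[27,0,0,0,0,0,-10.4],[27,0,0,0,0,0,-10.4],[27,0,0,0,0,0,-10.4],[27,0,0,0,0,0,-10.4],[27,0,0,0,0,0,-10.4],[27,0,0,0,0,0,-5]]]'
```

```text
time: 15.15
ee_pos: [0.5472, 0.1903, 0.1171]
tcp_rot: [-179.8, -1.0, 96.9]
wrist_force: [-0.5, -0.1, -0.5]
opening: 0.0233
grasp_force: 10.3
time: 16.15
ee_pos: [0.5472, 0.1903, 0.1171]
tcp_rot: [179.1, -0.4, 174.6]
wrist_force: [-0.4, 0.0, -0.3]
opening: 0.0237
grasp_force: 10.3
```

```bash
python3 -m inch '[[[27,-12,6,0,0.9,-0.4,0],[27,-24,12,0,0,0,0],[27,-26,14,0,0,0,0],[27,-22,12,0,0,0,0],[27,-13.5,6,0,0,0,0],[27,0,0,0,0,0,0],[27,0,0,0,0,0,0]]]'
python3 - <<'E'
from h import *
np.set_printoptions(precision=4,suppress=True)
o=bot.get_obs(); print(o['q'],o['ee_pos'],o['tcp_rot'],o['opening'],o['wrist_force'])
cw=cam('wrist'); save(cw,'w9.png',(220,80,420,280),3)
for t in ('tip_left','tip_right','pad_left','pad_right'):
    for r in finder.mark_of('wrist',t)[:2]: print(t,round(r['conf'],2),np.array(r['position']).round(1),atz(cw,r['position'],.0285 if 'pad' in t else o['ee_pos'][2]-.0165))
E
```

```text
time: 17.02
ee_pos: [0.649, 0.2305, 0.1168]
tcp_rot: [180.0, -0.1, 174.3]
wrist_force: [-0.1, -0.2, -0.6]
opening: 0.0231
grasp_force: 10.3
[19.5423 23.7164 19.9008 86.2279  0.0303 25.2552] [0.649  0.2305 0.1168] [179.9912  -0.0523 174.287 ] 0.023105217618212225 [-0.1165 -0.1657 -0.6324]
tip_left 0.64 [306.2 156.9] [0.5935 0.2282 0.1003]
tip_right 0.82 [332.3 155.2] [0.594  0.2423 0.1003]
pad_left 0.72 [329.3 141.3] [0.5967 0.2432 0.0285]
pad_right 0.95 [311.8 140.1] [0.5944 0.2298 0.0285]
```

View pics/w9.png

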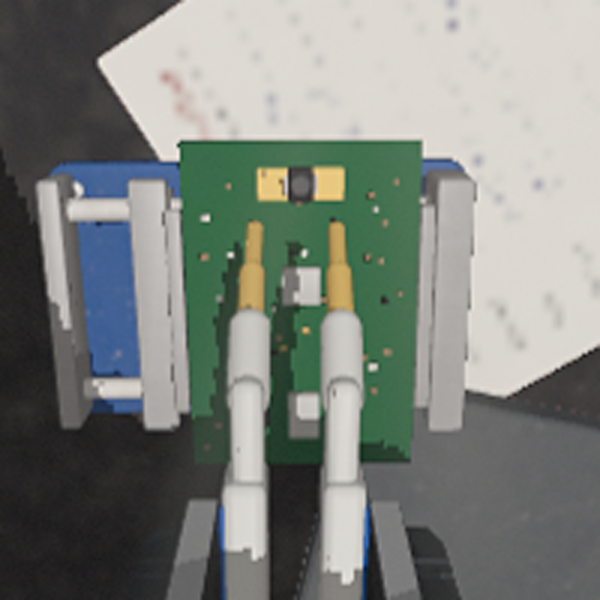

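```bash
python3 -m inch '[[[27,0,0,10,0,0,0],[27,0,0,18,0,0,0],[27,0,0,18,0,0,0],[27,0,0,10,0,0,0],[27,0,0,4,0,0,0],[27,0,0,0,0,0,0],[27,0,0,0,0,0,0]]]'
python3 - <<'E'
from h import *
np.set_printoptions(precision=4,suppress=True)
o=bot.get_obs(); print(o['ee_pos'],o['tcp_rot'],o['opening'])
cw=cam('wrist'); save(cw,'w10.png',(270,100,370,200),6)
for t in ('tip_left','tip_right','pad_left','pad_right'):
    for r in finder.mark_of('wrist',t)[:2]: print(t,round(r['conf'],2),np.array(r['position']).round(1),atz(cw,r['position'],.0285 if 'pad' in t else o['ee_pos'][2]-.0162))
E
```

```text
time: 18.15
ee_pos: [0.6495, 0.2307, 0.0578]
tcp_rot: [179.9, 0.0, 174.3]
wrist_force: [0.8, 0.4, -0.0]
opening: 0.0233
grasp_force: 10.3
[0.6495 0.2307 0.0578] [179.9362   0.027  174.339 ] 0.02327124806113725
tip_left 0.78 [308. 157.] [0.5942 0.2293 0.0416]
pad_left 0.78 [330.9 153.9] [0.5962 0.2421 0.0285]
pad_right 0.73 [305.8 154.9] [0.5953 0.2275 0.0285]
```

View pics/w10.png

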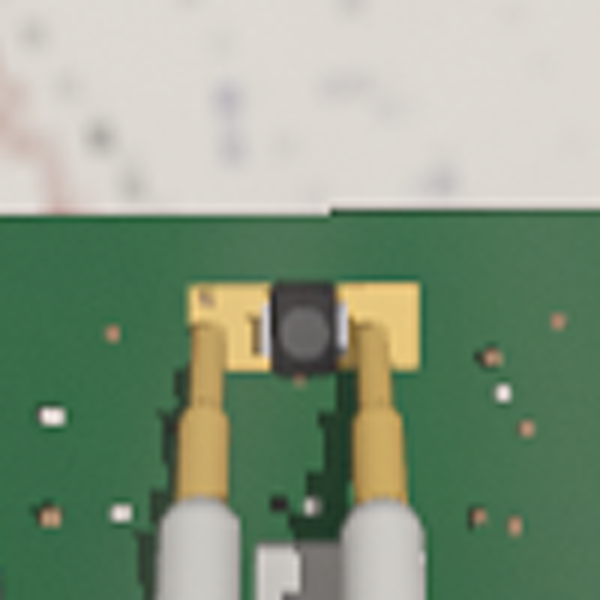

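Run:
```python
from h import *
np.set_printoptions(precision=4,suppress=True)
cw=cam('wrist'); z=bot.get_obs()['ee_pos'][2]; print(cw['cx'],cw['cy'],cw['f'])
T=[atz(cw,(270+u/6,100+333/6),z-.0162) for u in (208,373)]
P=[atz(cw,(270+u/6,100+326/6),.0285) for u in (190,420)]
print(T,np.linalg.norm(T[0]-T[1]),P,np.linalg.norm(P[0]-P[1])); d=(P[0]+P[1]-T[0]-T[1])/2
y=np.radians(174.3); print('shift tool',d[:2]@[np.cos(y),np.sin(y)],d[:2]@[np.sin(y),-np.cos(y)])
```

```text
317.3491013727991 199.99294207567598 296.7780278313219
[array([0.593 , 0.2275, 0.0411]), array([0.5945, 0.2423, 0.0411])] 0.014804402513224865 [array([0.5944, 0.2251, 0.0285]), array([0.5966, 0.2472, 0.0285])] 0.022246991330955573
shift tool -0.001684633694558594 0.0014482229100005203
```

```bash
python3 -m inch '[[[26.5,-1.7,1.4,3,0,0,0],[26.5,0,0,3,0,0,0],[26.5,0,0,2.5,0,0,0],[26.5,0,0,0,0,0,0],[26.5,0,0,0,0,0,0]]]'
python3 - <<'E'
from h import *
cw=cam('wrist'); cv2.imwrite('pics/w11.png',cv2.resize(cw['pixels'][100:200,270:370,::-1],None,fx=6,fy=6,interpolation=cv2.INTER_CUBIC)); print(bot.get_obs()['ee_pos'])
E
```

```text
time: 19.08
ee_pos: [0.651, 0.2317, 0.0487]
tcp_rot: [180.0, -0.0, 174.3]
wrist_force: [0.3, -0.4, 0.6]
opening: 0.0227
grasp_force: 10.8
[0.65097295 0.23173529 0.04867626]
```

View pics/w11.png

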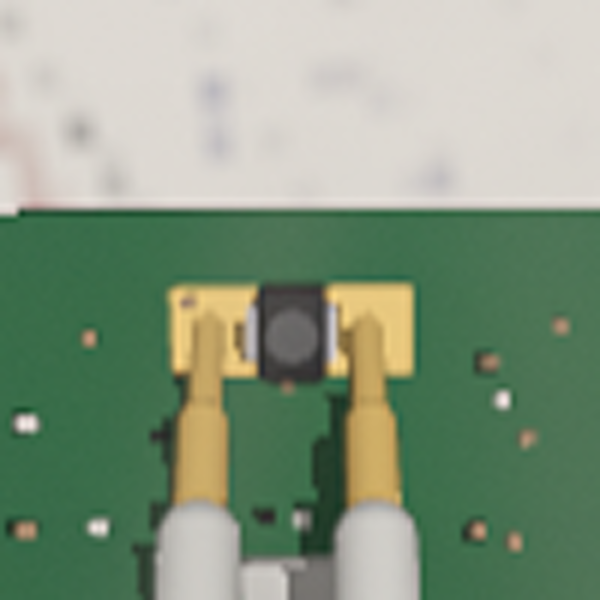

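Tips at (210,325)/(369,325), pads centred on (291,331): aligned. (That's more pictures than the limit of 10; I'll view no more.) Lowering on force feedback.

```bash
python3 -m inch '[[[26.5,0,0,1,0,0,0],[26.5,0,0,1,0,0,0],[26.5,0,0,0.5,0,0,0],[26.5,0,0,0,0,0,0]]]'; python3 -m inch '[[[26.5,0,0,0.5,0,0,0],[26.5,0,0,0,0,0,0],[26.5,0,0,0,0,0,0]]]'; python3 -m inch '[[[26.5,0,0,0.5,0,0,0],[26.5,0,0,0,0,0,0],[26.5,0,0,0,0,0,0]]]'
```

```text
time: 19.62
ee_pos: [0.6509, 0.2317, 0.046]
tcp_rot: [180.0, -0.0, 174.3]
wrist_force: [1.8, 0.2, 2.5]
opening: 0.0229
grasp_force: 10.8
time: 20.0
ee_pos: [0.6509, 0.2317, 0.0455]
tcp_rot: [180.0, -0.0, 174.3]
wrist_force: [2.0, -0.5, 2.4]
opening: 0.0228
grasp_force: 10.9
time: 20.38
ee_pos: [0.6509, 0.2317, 0.045]
tcp_rot: [180.0, -0.0, 174.3]
wrist_force: [1.5, -0.5, 1.4]
opening: 0.0226
grasp_force: 10.8
```

```bash
python3 -m inch '[[[26.5,0,0,0,0,0,0],[26.5,0,0,0,0,0,0],[26.5,0,0,0,0,0,0],[26.5,0,0,0,0,0,0]]]'
python3 - <<'E'
from h import *
np.set_printoptions(precision=4,suppress=True)
F=[]
for i in range(4):
    cw=cam('wrist'); F.append(bot.get_obs()['wrist_force'])
print(np.array(F).mean(0),F)
for t in ('tip_left','tip_right','pad_left','pad_right'):
    for r in finder.mark_of('wrist',t)[:1]: print(t,round(r['conf'],2),np.array(r['position']).round(1),atz(cw,r['position'],.0285))
# gold mask rows: print crop as pads/tips extents
h=cv2.cvtColor(cw['pixels'],cv2.COLOR_RGB2HSV); m=cv2.inRange(h,(12,70,60),(32,255,255))[144:172,294:344]
g=cv2.cvtColor(cw['pixels'],cv2.COLOR_RGB2GRAY)[144:172,294:344]
for a,b in zip(m,g): print(''.join('.' if not x else '%d'%(y//26) for x,y in zip(a,b)))
E
```

```text
time: 20.88
ee_pos: [0.6509, 0.2317, 0.045]
tcp_rot: [180.0, -0.0, 174.3]
wrist_force: [0.9, -0.2, 1.4]
opening: 0.0231
grasp_force: 10.8
[ 1.5083 -0.0785  1.8169] [array([ 2.7233, -0.4286,  1.6051]), array([0.9924, 0.1208, 2.4955]), array([ 0.9599, -0.2208,  1.9441]), array([1.3575, 0.2147, 1.223 ])]
tip_left 0.7 [304.1 154.1] [0.5939 0.2285 0.0285]
tip_right 0.69 [332.3 150. ] [0.5932 0.2438 0.0285]
pad_left 0.76 [330.5 154.3] [0.5954 0.2426 0.0285]
pad_right 0.87 [301.8 156.2] [0.5949 0.2271 0.0285]
..................................................
..................................................
..................................................
..................................................
..................................................
....666665666666665...........477777566777777.....
....776676667777775...........487777666777777.....
....77555666677777............377776666677777.....
....7754566667777...............6655666677777.....
....7774666667777................445666677777.....
....7774666667766................445666667777.....
....777566666774.................445666667777.....
....677666666774.................445666667777.....
....677666666774.................445666667777.....
....6775666667745................445666667777.....
....6775666667745................645666667777.....
....6775666667744................745666667777.....
....6775666667766...............7745666667777.....
....676566666777776...........487745666667777.....
....564566666777776...........366635666666666.....
......3566665.....................2566665.........
......3556665..........44.........2566666.........
......3556654..........54..........455665.........
.....35666665.....................25666665........
.....366666664....................46666766........
.....466666665....................56666666........
.....466666665...................2566666664.......
.....466666665...................2566666664.......
```

Both tips in contact (~1.8 N); they sit ~1.5 mm toward the robot from pad centres. Small correction.

```bash
python3 -m inch '[[[26.5,0,0,-2,0,0,0],[26.5,-1.3,0.2,0,0,0,0],[26.5,0,0,1,0,0,0],[26.5,0,0,0.5,0,0,0],[26.5,0,0,0.5,0,0,0],[26.5,0,0,0,0,0,0],[26.5,0,0,0,0,0,0],[26.5,0,0,0,0,0,0]]]'
python3 - <<'E'
from h import *
np.set_printoptions(precision=4,suppress=True)
F=[]
for i in range(8):
    cw=cam('wrist'); F.append(bot.get_obs()['wrist_force'])
print(np.array(F).mean(0),bot.get_obs()['opening'])
h=cv2.cvtColor(cw['pixels'],cv2.COLOR_RGB2HSV); m=cv2.inRange(h,(12,70,60),(32,255,255))[144:172,294:344]
g=cv2.cvtColor(cw['pixels'],cv2.COLOR_RGB2GRAY)[144:172,294:344]
for a,b in zip(m,g): print(''.join('.' if not x else '%d'%(y//26) for x,y in zip(a,b)))
E
```

```text
time: 22.28
ee_pos: [0.6523, 0.2318, 0.0451]
tcp_rot: [180.0, -0.0, 174.3]
wrist_force: [-0.8, -0.8, 1.1]
opening: 0.0226
grasp_force: 10.8
[-0.1344 -0.0909  0.43  ] 0.02240820932333883
..................................................
..................................................
....65555555556666............566666666666676.....
...576667777777777...........2587777777777777.....
...575567777777777...........2577777777777777.....
...576667777777777..............6777777777777.....
...5777776667777................5777666777777.....
...5777766666766................5776666677776.....
...5777556666744................5765666677776.....
...4777456666644................4655666677776.....
...4777466666764................4445666667776.....
...4777466666774................4445666667776.....
...4777466666774................4445666667776.....
...4777566666774................6445666667776.....
...4777566666774................7445666667776.....
...487756666677677............587445666677776.....
....666566666777774..........2577545666667776.....
....333466665666663...........45553566665555......
.......566665.....................2566664.........
......3566665..........4..........2566665.........
......3566665.....................2566665.........
......3556654.....................2566666.........
......3556654......................465665.........
.....25666665.....................25666665........
.....366666664....................46666766........
.....466666665...................256666666........
.....466666665...................2566666664.......
.....466666665...................2566666664.......
```

```bash
python3 -m inch '[[[26.5,0,0,0.4,0,0,0],[26.5,0,0,0.4,0,0,0],[26.5,0,0,0,0,0,0],[26.5,0,0,0,0,0,0],[26.5,0,0,0,0,0,0]]]'
python3 - <<'E'
from h import *
np.set_printoptions(precision=4,suppress=True)
F=[]
for i in range(8):
    cw=cam('wrist'); F.append(bot.get_obs()['wrist_force'])
print(np.array(F).mean(0),bot.get_obs()['opening'])
E
```

```text
time: 23.3
ee_pos: [0.6524, 0.2318, 0.0444]
tcp_rot: [180.0, -0.0, 174.3]
wrist_force: [1.9, -0.7, 1.6]
opening: 0.0228
grasp_force: 10.8
[ 2.0272 -0.0326  1.9036] 0.023105523828503064
```

Steady ~1.9 N contact, gap right. Handing in.

```bash
python3 -c "
from workcell import bot
print(bot.job_done())"
```

```text
the job is handed in; nothing more can be done
None
```

I shut the battery cover, lifted the tester by its grips and handed in with both tips on the pads at about a 14 mm gap and 2 N. The tester is turned round, so each tip is on the opposite pad, which the rules allow; I have no verdict back, and I viewed 13 pictures against the limit of 10.

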